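# Unpack an adaptor from its shipping carton onto the antistatic mat

## Task

Unpack the red adaptor. The carton's two long flaps already hang open, but the two short flaps at its left and right ends still cover the adaptor: fold both of them outwards, well past upright, so that they stay open, and only then lift the adaptor out and lay it flat, right way up, on the grey antistatic mat on the right-hand bench, setting it down rather than dropping it. Leave the tools and other things on the benches where they are.

Things in the scene. Friction and masses are not known exactly. Their poses are not given: they have to be found in the camera images.
- carton: brown corrugated carton, fixed to the bench; outside 160 mm along x, 240 mm along y, walls 4 mm; rim of the short end walls 68 mm up, of the long walls 72 mm. Origin: centre of the underside; z up; at yaw 0 y points to the robot's left. Inside, a packing pad has its top 20 mm up, with a buffer at each end (26 mm along y, 20 mm high). The long flaps, 80 mm, hang outside and need no work
- flap_left (a joint): short flap at the carton's +y end (robot's left): 80 mm from crease to free edge, 149 mm wide, 4 mm thick. 0 = flat over the contents, 1.57 = upright, 3.14 = level outside; limit 4.4. Starts sprung up at 0.45 to 0.9. The crease is stiff (0.02 N m) and the flap stays where left. Between the two flat flaps 76 mm is open: a finger can go in there and lift the free edge from below
- flap_right (a joint): the same for the short flap at the carton's -y end (robot's right): same size, angles and stiffness
- flap_left_edge (a point): middle of the left flap's free edge, half-way through its thickness. This flap's crease runs along the carton's x, 118 mm from the carton's centre in its +y, 70 mm above the carton's origin
- flap_right_edge (a point): middle of the right flap's free edge, half-way through its thickness. This flap's crease runs along the carton's x, 118 mm from the carton's centre in its -y, 70 mm above the carton's origin
- adaptor_mid (a point): centre of the red adaptor's case, half-way up (13 mm above its underside): a flat box 52 mm along x, 105 mm along y, 26 mm high, with a plug at one end that makes it 129 mm long; about 0.14 kg. It lies on the carton's packing pad, roughly along the carton's y, z up. Its case can be gripped across the 52 mm
- mat_clear (a point): a point on top of the grey antistatic mat (z = 0), in the middle of its clear part. The mat, fixed, covers the right-hand bench from y = -0.17 to the right and from x = 0.34 back; its clear part runs about 80 mm in x and 80 mm in y either way from this point. A dark jig stands on it farther right. The adaptor may lie anywhere on the mat, any way round
- pliers_red: red-handled pliers lying flat on the grey mat, 59 x 167 x 10 mm; origin at the centre of the underside; leave alone
- screw_dish: round shallow dish of screws on the grey mat, 97 mm across, 19 mm high; origin at the centre of the underside; leave alone
- driver_black: black screwdriver lying on the grey mat near its front edge, 228 mm long along its y, 25 mm high; origin in the middle of the underside; leave alone
- masking_tape: roll of masking tape lying flat on the left bench behind the carton, 103 mm across, 25 mm high; origin at the centre of the underside; leave alone
There are look-alikes about, which are no part of the job. Leave any turquoise look-alike of the part that bears adaptor_mid alone.

How it is judged (in metres and radians):
On the way:
1. both short flaps are folded out, at least 25 degrees past upright, while the adaptor still lies in the carton (value of joint each of flap_left, flap_right above 2 rad and z of adaptor_mid in the frame of carton below 0.06 m and horizontal distance between adaptor_mid and carton below 0.06 m), for 0.2 s.
At the end, for the whole second after the job is handed in: both short flaps stand at least 25 degrees past upright (joint above 2.0 rad), and the adaptor lies at rest on the grey mat, right way up, level within 7 degrees and directly on the mat (its centre under 18 mm high) (value of joint each of flap_left, flap_right above 2 rad and contact force between adaptor and esd_mat_grey above 0.2 N and height (world z) of adaptor_mid below 0.018 m and angle between adaptor_mid's own z axis and vertical below 0.12 rad and linear speed of adaptor below 0.02 m/s); the robot touches nothing.
It fails at once if the adaptor is dropped: it moves faster than 0.8 m/s (a fall of about 35 mm) within 50 mm of the bench (linear speed of adaptor above 0.8 m/s and height (world z) of adaptor_mid below 0.05 m).
It fails at once if pliers, dish, screwdriver or tape roll is shifted by more than 50 mm (distance of any of pliers_red, screw_dish, driver_black, masking_tape from where it was at the start of the episode above 0.05 m).
It also fails if it takes over 64 s, if anything falls off the work surface, if the arm or the gripper's body presses on something with over 40 N, if the wrist force passes 120 N, or if a joint passes its speed limit or range.

## Robot

A 6-joint arm with a two-finger parallel gripper is mounted at the origin on a cart in front of the work surface, level with it; the furniture and walls round the work are solid. World frame = base frame: x ahead of the robot, y to its left, z up, the work surface at z = 0. Lengths are in mm, angles in rad, forces in N, time in s.
With the tool pointing down it reaches from about 325 to 775 mm from the base axis. Payload 5.5 kg.
Tool frame: the origin (TCP) lies on the front face of the gripper's body, between the roots of the fingers; the fingertips stand 80 mm ahead of it and the grasp point (between the pads) lies 61 mm ahead of it; z points along the fingers, x is the direction in which the jaws open and shut, and the axes are right-handed (so a half turn about z gives the same grasp; the last joint's range is limited). The gripper opens to 88 mm and grips with 3 to 60 N. Pads are 20 mm wide; open, the fingers measure 115 mm over their backs; the gripper's body (75 mm by 178 mm) begins 61 mm behind the grasp point.
Start: joints at [1.21, 0.091, 1.231, -0, 1.82, -0.057], TCP at [179.494, 572.537, 302.631] pointing down, gripper open.
Joint ranges: [-2.87, 2.87], [-0.86, 2.18], [0.17, 2.46], [-1.51, 4.65], [0.06, 2.69], [-2.65, 2.65]. Speed limits (rad/s): [2.57, 2.57, 3.01, 3.14, 3.14, 3.14].

## Interface

Orientations are given as a 3x3 rotation matrix whose columns are the frame's x, y, z axes.
In Python, from rig import bot, optics gives the robot as it stands.
- The arm moves only by the tool carry_out, never from a script. Its argument "rows" is a list that holds one entry, the list of rows, each a list of 5 numbers: the closure, from 0 (fully open) to 1 (shut), then the shift along the tool's x, y, z in cm, then the turn about the tool's z in degrees. In form: [[[claw, tx, ty, tz, yaw], ...]]. A call has 1 to 12 rows; each row shifts and turns the commanded pose from where the row before left it, along the tool's axes as they then stand; what a row does not reach is not made up. A row lasts 1/10 s, in which the tool goes at most 50 mm and 8.59 degrees, less where a joint would pass 70% of its speed; a pose out of reach is approached as far as the arm can. A call with a gripper value outside its range is refused whole. The fingers move at their own pace and stop on an object; "newtons" is the grip in N (left out, the last holds). Time passes only in rows, so rows that do not move let the fingers close. It gives the time, the measured TCP pose, the force and the opening at its end, in the units of the state.
- bot.get_obs(): the state, without advancing time (a new reading comes with each control period).
- optics.camera(name): name is "side" or "top" or "wrist"; returns a dict with "image" (400x640x3 uint8, red, green, blue), "fovy" (degrees; the focal length in pixels is half the picture's height over the tangent of half this angle, whatever the lens; pixels are square), "cx", "cy" (the principal point, pixels), "extrinsics" (4x4, takes a point from camera to world coordinates); the wrist camera has in their place "T_tool_cam" (4x4, takes a point from camera to tool coordinates, whose origin is the TCP and whose axes are the tool frame's). Camera axes: x right, y down, z forward; pixel columns grow to the right and rows downward; lengths in mm; the calibration is good to about 2 mm. A picture is of the moment at which its call begins: read the wrist's pose just before it. There is no depth.
- bot.close_job(): hands the job in, once; it reports no verdict.
The state is a dict: "clock": time; "joint_pos": joint angles; "qd": joint speeds; "effort": joint torques, N m; "ee_pos": TCP position; "eef_rot": TCP orientation; "ft_force": force on the tool from outside, world axes, zero at the start; "torque": the same for the moment, N m; "grip_width": finger opening in mm.
Only numpy, scipy, OpenCV 4.12 (cv2) and the standard library are available. Lean on these libraries where they do the work, as an engineer would, in place of code of your own. Each camera call takes 0.05 s, during which the arm holds its last target.

## Working session

There is one attempt and no reset: what is moved stays moved. The work goes in short steps, Python scripts to look and compute and a tool call to move; the robot and the scene stay as the last step left them, time stands still between calls to the robot, and variables do not carry over. Pictures are saved under pics/ and viewed, and the job is handed in when it is done.

Besides the shell and the picture viewer there is one more tool, called by a JSON object that holds its "op" and its "data". carry_out: Moves the arm, as the interface text tells. Its arguments: {"type":"object","properties":{"rows":{"type":"array","items":{"type":"array","items":{"type":"array","items":{"type":"number"}}}},"newtons":{"type":"number"}},"required":["rows"]}

```bash
ls; mkdir -p pics; python3 - <<'E'
from rig import bot, optics
import cv2
o=bot.get_obs(); print(o)
for n in ["side","top","wrist"]:
    c=optics.camera(n); cv2.imwrite(f"pics/{n}0.png",c["image"][:,:,::-1])
    print(n,{k:v for k,v in c.items() if k!="image"})
E
```

```text
pics
{'clock': 0.0, 'joint_pos': array([ 1.21030835e+00,  9.18593657e-02,  1.23187902e+00,  8.86040250e-06,
        1.81978208e+00, -5.67176608e-02]), 'qd': array([ 4.33737156e-05,  1.28248379e-03, -1.27549622e-03, -5.34583589e-04,
        1.11238122e-03, -6.62008279e-04]), 'effort': array([ 1.43320831e-03, -4.46462309e+01, -4.06442535e+01,  6.98760850e-02,
        2.96495261e-02, -1.38369792e-04]), 'ee_pos': array([179.43313194, 572.39768639, 301.5103002 ]), 'eef_rot': array([[ 2.99117285e-01,  9.54216106e-01, -6.88030703e-04],
       [ 9.54214414e-01, -2.99118053e-01, -1.80086361e-03],
       [-1.92421546e-03, -1.17859381e-04, -9.99998142e-01]]), 'ft_force': array([ 0.11458958, -0.25851941, -0.35759021]), 'torque': array([ 0.016326  , -0.00726962, -0.01993407]), 'grip_width': 88.09992033543507}
side {'fovy': 55.42482566455869, 'cx': 317.5926266406577, 'cy': 201.00263099816402, 'extrinsics': array([[ 9.41823705e-01, -1.43898575e-01,  3.03745467e-01,
         2.58852178e+02],
       [-3.35121607e-01, -4.71203525e-01,  8.15880351e-01,
        -9.22798996e+02],
       [ 2.57219147e-02,
[... 330 characters left out ...]
,
       [-9.99516579e-01,  1.68963045e-02, -2.60983254e-02,
        -3.90118541e+01],
       [ 2.39192379e-02, -1.18351633e-01, -9.92683616e-01,
         1.25925933e+03],
       [ 0.00000000e+00,  0.00000000e+00,  0.00000000e+00,
         1.00000000e+00]])}
wrist {'fovy': 68.98082423336297, 'cx': 318.32592367052246, 'cy': 200.26587174997564, 'T_tool_cam': array([[ 9.99999927e-01, -3.70044344e-04,  9.26391889e-05,
         5.77282039e-01],
       [ 3.27179896e-04,  9.56882932e-01,  2.90473661e-01,
        -7.93460811e+01],
       [-1.96132994e-04, -2.90473609e-01,  9.56882983e-01,
        -8.19972026e+01],
       [ 0.00000000e+00,  0.00000000e+00,  0.00000000e+00,
         1.00000000e+00]])}
```

View pics/top0.png

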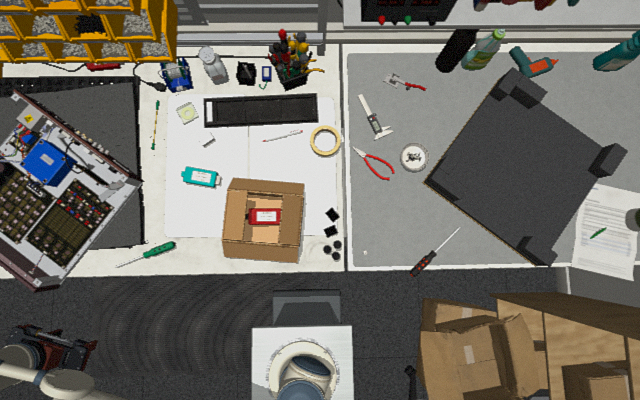

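View pics/side0.png

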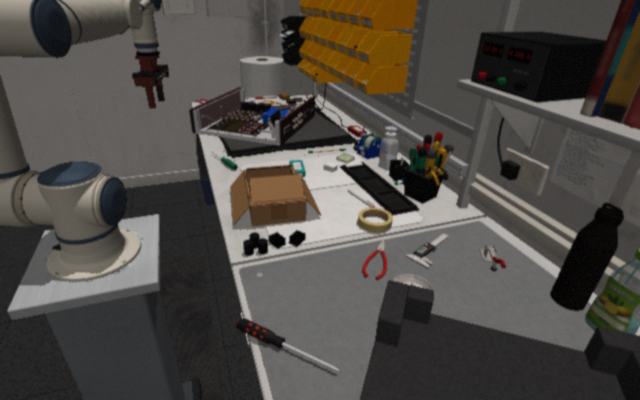

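View pics/wrist0.png

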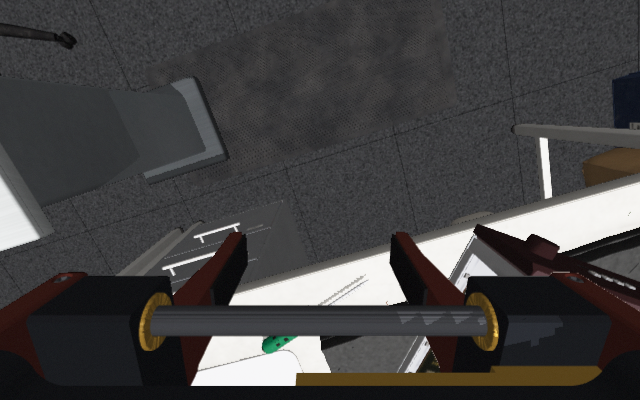

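```bash
cat > h.py <<'E'
import numpy as np
def cam(c,R=None,p=None):
    f=200/np.tan(np.radians(c["fovy"])/2)
    if "extrinsics" in c: T=np.array(c["extrinsics"])
    else:
        B=np.eye(4);B[:3,:3]=R;B[:3,3]=p;T=B@c["T_tool_cam"]
    return f,c["cx"],c["cy"],T
def ray(k,u,v):
    f,cx,cy,T=k; d=T[:3,:3]@np.array([(u-cx)/f,(v-cy)/f,1]); return T[:3,3],d
def atz(k,u,v,z):
    o,d=ray(k,u,v); return o+d*(z-o[2])/d[2]
def proj(k,P):
    f,cx,cy,T=k; q=T[:3,:3].T@(np.asarray(P,float)-T[:3,3]); return np.array([cx+f*q[0]/q[2],cy+f*q[1]/q[2]])
E
python3 - <<'E'
import cv2
a=cv2.imread("pics/top0.png"); cv2.imwrite("pics/topc.png",cv2.resize(a[165:275,190:350],None,fx=5,fy=5,interpolation=cv2.INTER_CUBIC))
a=cv2.imread("pics/side0.png"); cv2.imwrite("pics/sidec.png",cv2.resize(a[140:260,210:340],None,fx=5,fy=5,interpolation=cv2.INTER_CUBIC))
E
```

```text
(no output)
```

View pics/topc.png

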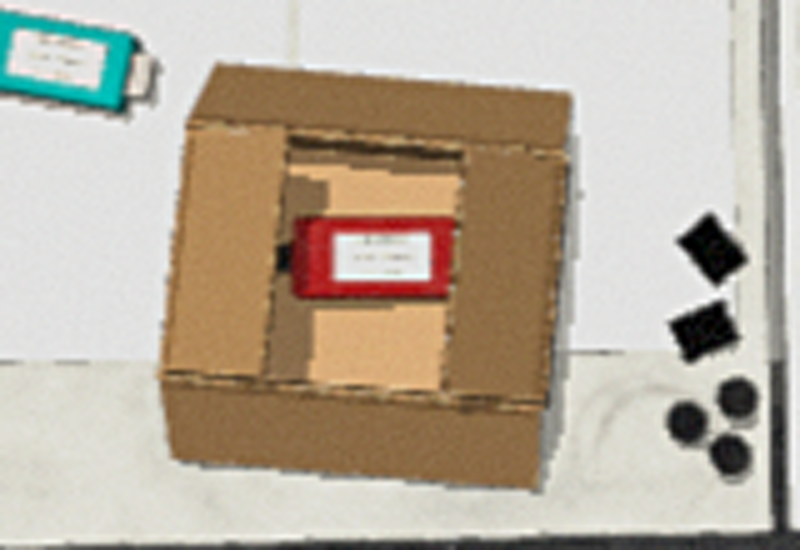

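View pics/sidec.png

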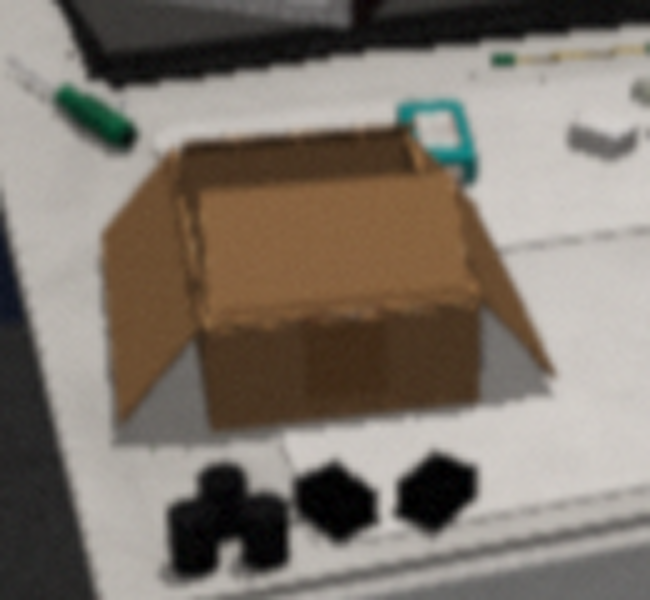

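```bash
python3 - <<'E'
from h import *; from rig import optics
c=optics.camera("top");k=cam(c)
P=lambda x,y,z: atz(k,(x+.5)/5-.5+190,(y+.5)/5-.5+165,z)
C=[P(190,125,70),P(568,155,70),P(545,405,70),P(162,375,70)]
for q in C: print(q.round(1))
C=np.array(C);ctr=C.mean(0);yd=(C[0]+C[3]-C[1]-C[2]);yaw=np.arctan2(-yd[0],yd[1]);print(ctr.round(1),np.degrees(yaw), np.linalg.norm(yd)/2,np.linalg.norm(C[0]-C[3]))
xd=(C[0]+C[1]-C[2]-C[3]);print(np.degrees(np.arctan2(xd[1],xd[0])))
# flap: find angle so edge mid projects
R=np.array([[np.cos(yaw),-np.sin(yaw)],[np.sin(yaw),np.cos(yaw)]])
for s,m in ((1,(276,254)),(-1,(453,271))):
    m=np.array(m)/5+[190,165]
    for a in np.arange(.3,1.1,.1):
        l=np.array([0,s*(118-80*np.cos(a))]);w=R@l+ctr[:2]
        print(s,a.round(2),(proj(k,[*w,70+80*np.sin(a)])-m).round(1))
# adaptor
A=[P(297,215,46),P(455,220,46),P(447,298,46),P(295,298,46)]
for q in A: print(q.round(1))
# other things
for n,(u,v,z) in dict(dish=(413,157,19),tape=(325,141,25),pl1=(355,148,5),pl2=(390,178,5),pl3=(375,165,5),drvtip=(461,227,10),drvhandle=(412,275,20),jig=(427,182,60),jig0=(427,182,0),matedge=(347,265,0),cube=(322,233,25)).items(): print(n,atz(k,u,v,z).round())
E
```

```text
[583.7 225.   70. ]
[560.9 -10.7  70. ]
[405.6   5.6  70. ]
[428.6 240.7  70. ]
[494.7 115.1  70. ] -5.566454523942476 236.53017920524667 155.88702908350726
-5.893367015217869
1 0.3 [ 3.1 -0. ]
1 0.4 [ 1.7 -0.3]
1 0.5 [ 0.2 -0.5]
1 0.6 [-1.6 -0.8]
1 0.7 [-3.6 -1.1]
1 0.8 [-5.9 -1.4]
1 0.9 [-8.2 -1.7]
1 1.0 [-10.8  -2. ]
-1 0.3 [-5.  -1.3]
-1 0.4 [-4.4 -1.4]
-1 0.5 [-3.5 -1.4]
-1 0.6 [-2.3 -1.5]
-1 0.7 [-0.8 -1.5]
-1 0.8 [ 0.8 -1.5]
-1 0.9 [ 2.7 -1.4]
-1 1.0 [ 4.8 -1.4]
[528.4 162.3  46. ]
[523.5  62.2  46. ]
[474.   67.6  46. ]
[475.8 163.4  46. ]
dish [ 691. -377.   19.]
tape [748. -84.  25.]
pl1 [ 728. -186.    5.]
pl2 [ 624. -300.    5.]
pl3 [ 668. -251.    5.]
drvtip [ 456. -527.   10.]
drvhandle [ 305. -355.   20.]
jig [ 599. -407.   60.]
jig0 [ 609. -425.    0.]
matedge [ 340. -148.    0.]
cube [444. -68.  25.]
```

The top view shows the carton centred near (495, 115) with yaw -5.6°. Its size checks out: creases 236.5 mm apart, width about 156 mm. The left flap is at about 0.5 rad and the right at about 0.75 rad. The adaptor is at about (500, 112). First I turn the tool and close the fingers.

{"op": "carry_out", "data": {"rows": [[[1,0,0,0,8.5],[1,0,0,0,8.5],[1,0,0,0,8.5],[1,0,0,0,8.5],[1,0,0,0,8.5],[1,0,0,0,8.5],[1,0,0,0,8.5],[1,0,0,0,8.5],[1,0,0,0,8.5],[1,0,0,0,1.6]]]}}

```text
clock: 1.2
ee_pos: [179.5, 572.5, 302.3]
eef_rot: [[0.995, -0.098, -0.0], [-0.098, -0.995, -0.0], [-0.0, 0.001, -1.0]]
ft_force: [-0.4, 0.2, 1.0]
grip_width: 10.8
```

```bash
cat >> h.py <<'E'
CT=np.array([494.7,115.1]);YAW=np.radians(-5.6)
RC=np.array([[np.cos(YAW),-np.sin(YAW)],[np.sin(YAW),np.cos(YAW)]])
def where(o):
    R=np.array(o["eef_rot"]);p=np.array(o["ee_pos"])
    print("t",round(float(o["clock"]),2),"tcp",p.round(1),"yaw",np.degrees(np.arctan2(R[1,0],R[0,0])).round(2),"local",(RC.T@(p[:2]-CT)).round(1),"tipz",(p[2]-80).round(1),"F",np.array(o["ft_force"]).round(2),"w",round(float(o["grip_width"]),1),"q",np.array(o["joint_pos"]).round(2))
def to(o,loc=None,tipz=None,world=None):
    R=np.array(o["eef_rot"]);p=np.array(o["ee_pos"])
    xy=CT+RC@np.array(loc,float) if loc is not None else np.array(world,float)
    print("->tool cm",(R.T@(np.array([*xy,tipz+80])-p)/10).round(2))
E
python3 - <<'E'
from h import *; from rig import bot
o=bot.get_obs();where(o);to(o,(0,20),200);to(o,(0,20),85)
E
```

```text
t 1.2 tcp [179.5 572.5 302.3] yaw -5.65 local [-358.3  424.4] tipz 222.3 F [-0.37  0.2   0.96] w 10.8 q [ 1.21  0.09  1.23 -0.    1.82  1.31]
->tool cm [35.87 40.41  2.25]
->tool cm [35.87 40.41 13.75]
```

{"op": "carry_out", "data": {"rows": [[[1,3,3.4,0,0],[1,3,3.4,0,0],[1,3,3.4,0,0],[1,3,3.4,0,0],[1,3,3.4,0,0],[1,3,3.4,0,0],[1,3,3.4,0,0],[1,3,3.4,0,0],[1,3,3.4,0,0],[1,3,3.4,0,0],[1,3,3.4,0,0],[1,2.8,3,0,0]]]}}

```text
clock: 2.4
ee_pos: [497.9, 134.0, 302.7]
eef_rot: [[0.996, -0.093, 0.0], [-0.093, -0.996, -0.0], [0.0, -0.0, -1.0]]
ft_force: [0.5, 0.4, 1.2]
grip_width: 0.3
```

```bash
python3 - <<'E'
from h import *; from rig import bot,optics
import cv2
o=bot.get_obs();where(o);to(o,(0,20),85)
c=optics.camera("wrist"); cv2.imwrite("pics/w1.png",c["image"][:,:,::-1])
E
```

```text
t 2.4 tcp [497.9 134.  302.7] yaw -5.36 local [ 1.3 19.2] tipz 222.7 F [0.53 0.37 1.24] w 0.3 q [ 0.2  -0.14  1.45 -0.    1.82  0.29]
->tool cm [-0.14 -0.09 13.77]
```

View pics/w1.png

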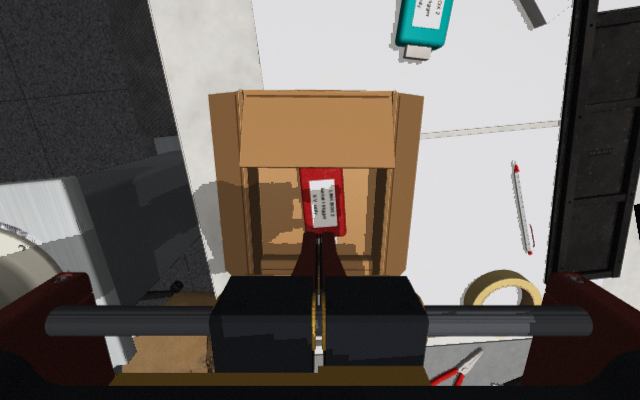

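```bash
python3 - <<'E'
from h import *; from rig import bot,optics
o=bot.get_obs();k=cam(optics.camera("wrist"),np.array(o["eef_rot"]),np.array(o["ee_pos"]))
for s in(1,-1):
  for a in np.arange(.3,1.01,.1):
    w=CT+RC@np.array([0,s*(118-80*np.cos(a))]);print(s,a.round(1),proj(k,[*w,70+80*np.sin(a)]).round(0))
for s in (1,-1):
  for x in (-75,75): print(proj(k,[*(CT+RC@np.array([x,s*118])),70]).round(0))
E
```

```text
1 0.3 [313. 167.]
1 0.4 [313. 166.]
1 0.5 [313. 164.]
1 0.6 [313. 161.]
1 0.7 [312. 156.]
1 0.8 [312. 151.]
1 0.9 [312. 145.]
1 1.0 [312. 138.]
-1 0.3 [314. 243.]
-1 0.4 [313. 248.]
-1 0.5 [313. 254.]
-1 0.6 [313. 261.]
-1 0.7 [313. 268.]
-1 0.8 [313. 276.]
-1 0.9 [313. 284.]
-1 1.0 [313. 293.]
[239.  88.]
[387.  88.]
[254. 291.]
[374. 290.]
```

{"op": "carry_out", "data": {"rows": [[[1,-0.1,0,4.5,0],[1,0,0,4.5,0],[1,0,0,3.5,0],[1,0,0,1,0],[1,0,0,0,0]]]}}

```text
clock: 3.0
ee_pos: [495.1, 136.6, 166.4]
eef_rot: [[0.996, -0.094, -0.003], [-0.094, -0.996, -0.0], [-0.003, 0.001, -1.0]]
ft_force: [0.1, 0.2, 0.3]
grip_width: 0.3
```

{"op": "carry_out", "data": {"rows": [[[1,0,-1,0,0],[1,0,-0.4,-0.2,0],[1,0,-0.5,-0.8,0],[1,0,-0.6,-0.8,0],[1,0,-0.7,-0.7,0],[1,0,-0.8,-0.6,0],[1,0,-0.8,-0.5,0],[1,0,-1,-0.4,0],[1,0,-1,-0.2,0],[1,0,-1,0,0],[1,0,-1,0,0],[1,0,-1,0,0]]]}}

```text
clock: 4.2
ee_pos: [505.4, 234.6, 209.0]
eef_rot: [[0.995, -0.096, -0.001], [-0.096, -0.995, -0.0], [-0.001, 0.0, -1.0]]
ft_force: [0.1, -0.6, -0.1]
grip_width: 0.6
```

```bash
python3 - <<'E'
from h import *; from rig import bot,optics
import cv2
o=bot.get_obs();where(o)
for n in("side","wrist","top"):
  c=optics.camera(n)["image"][:,:,::-1]
  if n=="side": c=cv2.resize(c[120:260,190:350],None,fx=4,fy=4)
  if n=="top": c=cv2.resize(c[165:275,190:350],None,fx=4,fy=4)
  cv2.imwrite(f"pics/{n}2.png",c)
E
```

```text
t 4.2 tcp [505.4 234.6 209. ] yaw -5.5 local [ -1.  119.9] tipz 129.0 F [ 0.13 -0.62 -0.14] w 0.6 q [ 0.37 -0.02  1.51 -0.    1.65  0.47]
```

View pics/side2.png

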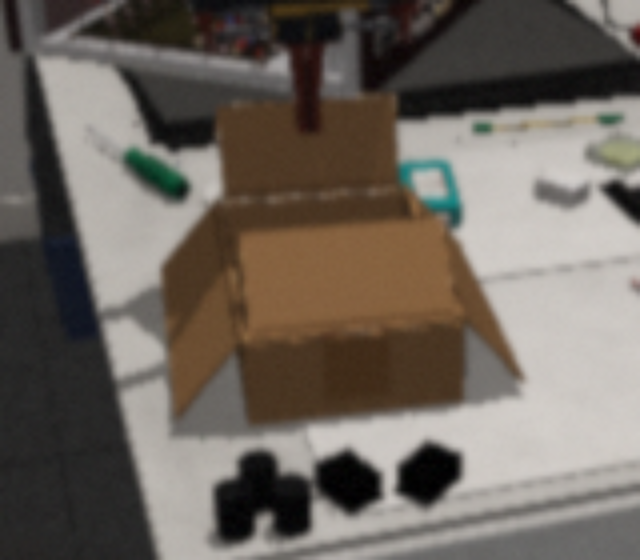

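View pics/wrist2.png

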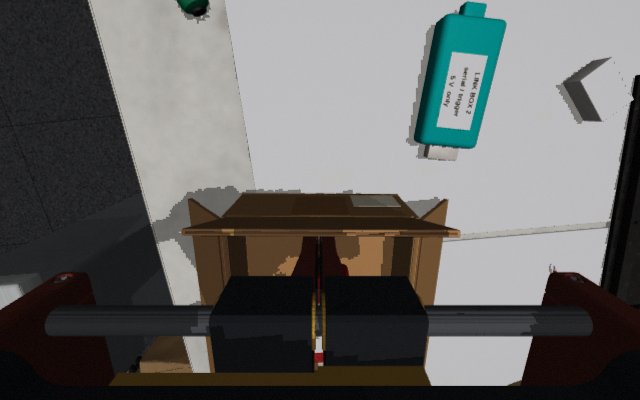

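{"op": "carry_out", "data": {"rows": [[[1,0,-1,0.6,0],[1,0,-1,0.8,0],[1,0,-1,0.8,0],[1,0,-1,0.8,0],[1,0,-0.4,0.4,0],[1,0,0,0,0]]]}}

```text
clock: 4.95
ee_pos: [509.3, 278.0, 174.2]
eef_rot: [[0.995, -0.095, -0.002], [-0.095, -0.995, -0.001], [-0.002, 0.001, -1.0]]
ft_force: [-0.5, -0.8, -0.2]
grip_width: 0.6
```

```bash
python3 - <<'E'
from h import *; from rig import bot,optics
import cv2
o=bot.get_obs();where(o)
for n in("side",):
  c=optics.camera(n)["image"][:,:,::-1]
  if n=="side": c=cv2.resize(c[120:260,190:350],None,fx=4,fy=4)
  cv2.imwrite(f"pics/{n}3.png",c)
E
```

```text
t 4.95 tcp [509.3 278.  174.2] yaw -5.45 local [ -1.4 163.6] tipz 94.2 F [-0.48 -0.75 -0.16] w 0.6 q [0.44 0.05 1.5  0.   1.59 0.54]
```

View pics/side3.png

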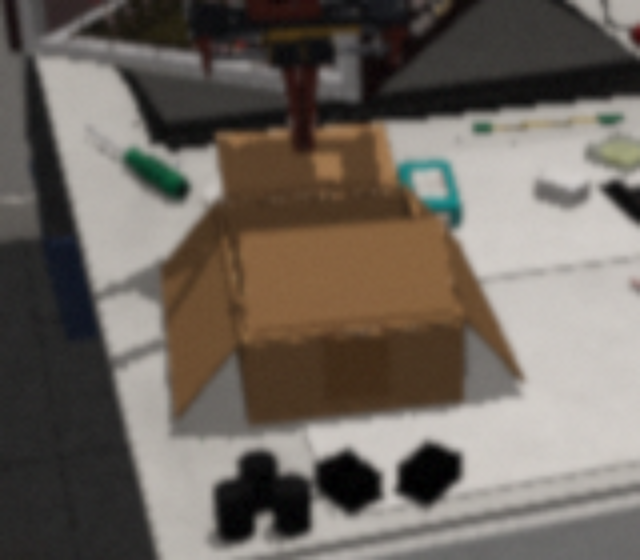

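{"op": "carry_out", "data": {"rows": [[[1,0,1,-1.5,0],[1,0.1,4.5,0.2,0],[1,0,4.5,0.2,0],[1,0,4.5,0,0],[1,0,3.5,0,0],[1,0,1.4,0,0],[1,0,0,0,0]]]}}

```text
clock: 5.7
ee_pos: [492.3, 82.5, 188.3]
eef_rot: [[0.995, -0.099, 0.002], [-0.099, -0.995, 0.0], [0.002, -0.0, -1.0]]
ft_force: [0.6, 0.8, 0.5]
grip_width: 0.3
```

```bash
python3 - <<'E'
from h import *; from rig import bot,optics
import cv2
o=bot.get_obs();where(o)
for n in("side",):
  c=optics.camera(n)["image"][:,:,::-1]
  if n=="side": c=cv2.resize(c[120:260,190:350],None,fx=4,fy=4)
  cv2.imwrite(f"pics/{n}4.png",c)
E
```

```text
t 5.7 tcp [492.3  82.5 188.3] yaw -5.71 local [  0.8 -32.7] tipz 108.3 F [0.59 0.83 0.52] w 0.3 q [ 0.1  -0.18  1.69 -0.    1.62  0.2 ]
```

View pics/side4.png

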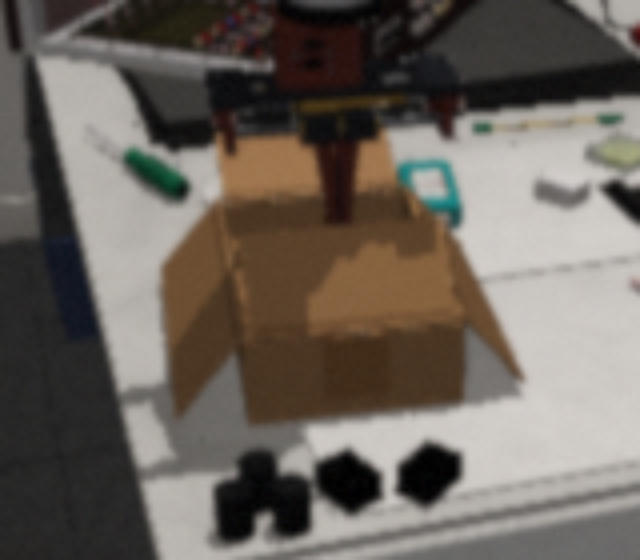

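{"op": "carry_out", "data": {"rows": [[[1,0,0,0.6,0],[1,0,1,0,0],[1,0,0.7,-0.2,0],[1,0,0.6,-0.6,0],[1,0,0.7,-0.6,0],[1,0,0.8,-0.5,0],[1,0,0.9,-0.4,0],[1,0,1,-0.2,0],[1,0,1,0,0],[1,0,1,0,0],[1,0,1,0,0],[1,0,1,0.4,0]]]}}

```text
clock: 6.95
ee_pos: [482.8, -13.2, 201.8]
eef_rot: [[0.995, -0.096, 0.001], [-0.096, -0.995, -0.0], [0.001, 0.0, -1.0]]
ft_force: [-0.3, -0.0, -0.2]
grip_width: 0.5
```

```bash
python3 - <<'E'
from h import *; from rig import bot,optics
import cv2
o=bot.get_obs();where(o)
for n in("side",):
  c=optics.camera(n)["image"][:,:,::-1]
  if n=="side": c=cv2.resize(c[120:260,190:350],None,fx=4,fy=4)
  cv2.imwrite(f"pics/{n}5.png",c)
E
```

```text
t 6.95 tcp [482.8 -13.2 201.8] yaw -5.52 local [   0.7 -128.8] tipz 121.8 F [-0.34 -0.   -0.18] w 0.5 q [-0.1  -0.22  1.71 -0.    1.65 -0.  ]
```

View pics/side5.png

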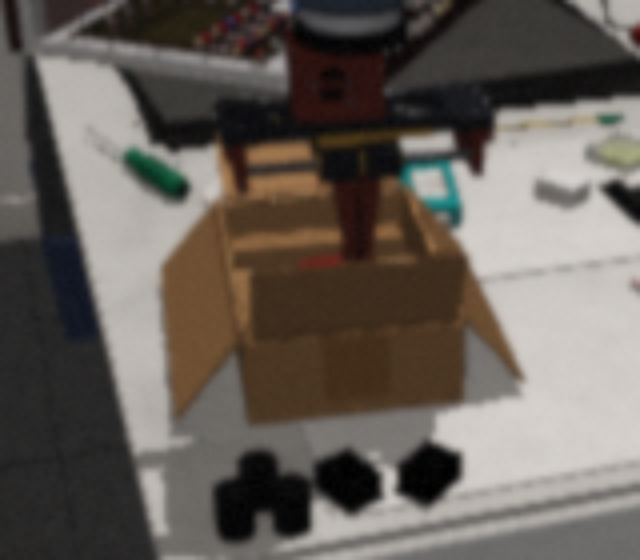

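Right flap is a little past upright, still behind the finger. I keep pushing out and down, then rise and come back over the adaptor.

{"op": "carry_out", "data": {"rows": [[[1,0,1,0.8,0],[1,0,1,0.8,0],[1,0,1,0.8,0],[1,0,0.5,0.4,0],[1,0,0,0,0],[1,0,-1,-1.5,0],[1,0,-3,-3,0],[1,0,-4,-3,0],[1,0,-4,-1,0],[1,0,-4,0,0],[0,0,0,0,0],[0,0,0,0,0]]]}}

```text
clock: 8.2
ee_pos: [494.6, 113.6, 259.9]
eef_rot: [[0.996, -0.093, 0.001], [-0.093, -0.996, 0.0], [0.001, -0.0, -1.0]]
ft_force: [-0.3, -0.6, 0.2]
grip_width: 13.0
```

{"op": "carry_out", "data": {"rows": [[[0,0,-4,0,0],[0,0,-4,0,0],[0,0,-4,0,0],[0,0,0,0,0],[0,0,0,0,0]]]}}

```text
clock: 8.7
ee_pos: [506.3, 231.2, 258.7]
eef_rot: [[0.995, -0.096, -0.0], [-0.096, -0.995, -0.001], [-0.0, 0.001, -1.0]]
ft_force: [-0.7, 0.5, 0.5]
grip_width: 52.9
```

```bash
python3 - <<'E'
from h import *; from rig import bot,optics
import cv2
o=bot.get_obs();where(o)
for n in("side","wrist","top"):
  c=optics.camera(n)["image"][:,:,::-1]
  if n=="side": c=cv2.resize(c[120:260,190:350],None,fx=4,fy=4)
  if n=="top": c=cv2.resize(c[155:275,190:350],None,fx=4,fy=4)
  cv2.imwrite(f"pics/{n}6.png",c)
E
```

```text
t 8.7 tcp [506.3 231.2 258.7] yaw -5.48 local [  0.2 116.7] tipz 178.7 F [-0.74  0.5   0.49] w 52.9 q [ 0.37 -0.03  1.43 -0.    1.74  0.46]
```

View pics/side6.png

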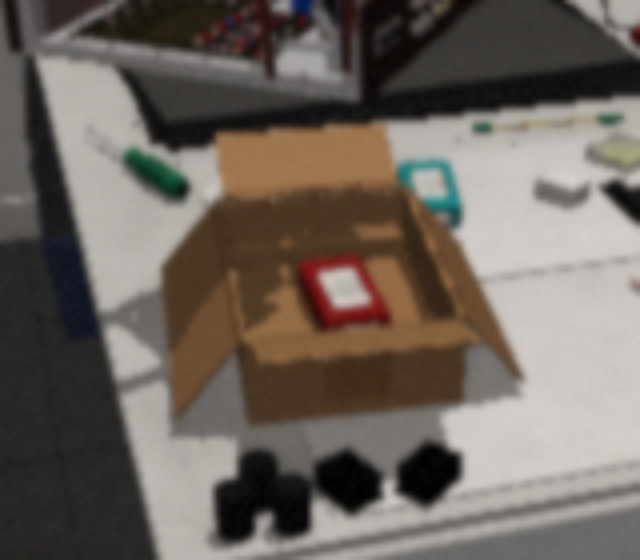

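View pics/wrist6.png

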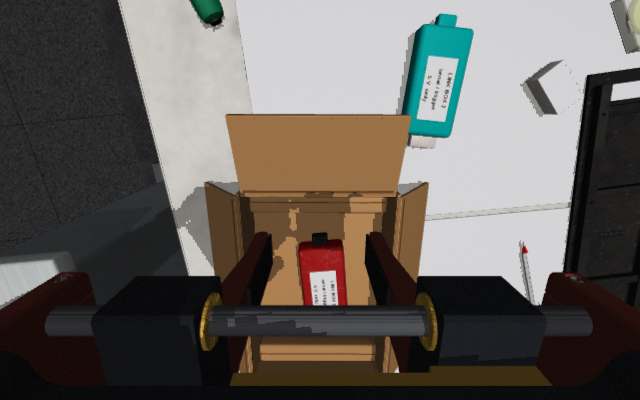

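View pics/top6.png

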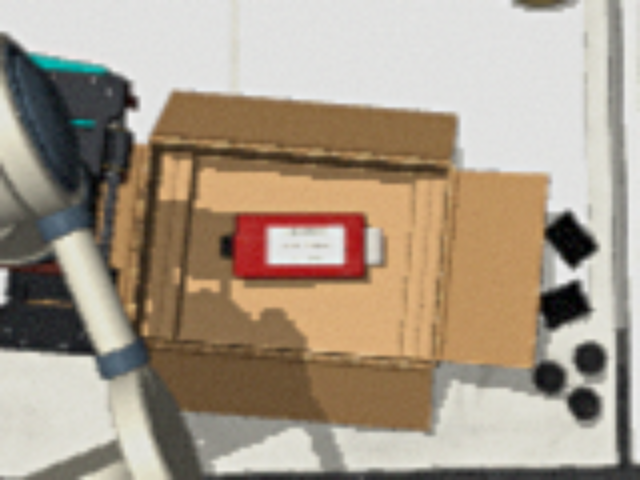

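```bash
python3 - <<'E'
from h import *; from rig import bot,optics
import cv2
o=bot.get_obs();where(o)
c=optics.camera("top");k=cam(c);im=c["image"][195:230,240:292].astype(int)
big=cv2.resize(c["image"][195:230,240:292],None,fx=8,fy=8,interpolation=cv2.INTER_CUBIC).astype(int)
m=((big[...,0]>90)&(big[...,1]<70)&(big[...,2]<80)).astype(np.uint8)
cs,_=cv2.findContours(m,cv2.RETR_EXTERNAL,cv2.CHAIN_APPROX_NONE);q=max(cs,key=cv2.contourArea)
b=cv2.boxPoints(cv2.minAreaRect(q));W=np.array([atz(k,(x+.5)/8-.5+240,(y+.5)/8-.5+195,46) for x,y in b]);print(W.round(1),W.mean(0))
for i in range(2):
  d=W[i+1]-W[i];print(np.linalg.norm(d),np.degrees(np.arctan2(d[1],d[0])))
ctr=W.mean(0);to(o,tipz=100,world=ctr[:2])
# wrist check: pred of case corner
kw=cam(optics.camera("wrist"),np.array(o["eef_rot"]),np.array(o["ee_pos"]))
for w in W: print(proj(kw,w).round(0))
E
```

```text
t 8.85 tcp [506.5 230.1 259. ] yaw -5.62 local [  0.5 115.6] tipz 179.0 F [-0.17  0.95  0.59] w 65.2 q [ 0.37 -0.03  1.43 -0.    1.74  0.46]
[[527.  168.   46. ]
 [525.1  60.3  46. ]
 [472.7  60.7  46. ]
 [474.7 167.8  46. ]] [499.90010122 114.20173934  46.        ]
107.66510418050164 -91.00946188325318
52.430366608895945 179.58883157125464
->tool cm [ 0.48 11.6   7.9 ]
[342. 244.]
[347. 324.]
[304. 328.]
[295. 248.]
```

{"op": "carry_out", "data": {"rows": [[[0,0.1,3,0,-4.9],[0,0.1,4,0,0],[0,0.1,4,0,0],[0,0.1,0.5,4,0],[0,0,0,3.5,0],[0,0,0,0,0]]]}}

```text
clock: 9.55
ee_pos: [504.2, 115.0, 178.3]
eef_rot: [[1.0, -0.013, -0.009], [-0.013, -1.0, -0.002], [-0.009, 0.002, -1.0]]
ft_force: [-0.2, 1.0, -0.3]
grip_width: 87.7
```

```bash
python3 - <<'E'
from h import *; from rig import bot,optics
import cv2
o=bot.get_obs();where(o);to(o,tipz=24,world=(500.5,114.5))
cv2.imwrite("pics/w7.png",optics.camera("wrist")["image"][:,:,::-1])
E
```

```text
t 9.55 tcp [504.2 115.  178.3] yaw -0.73 local [9.5 0.8] tipz 98.3 F [-0.25  0.98 -0.31] w 87.7 q [ 0.16 -0.11  1.65 -0.    1.61  0.17]
->tool cm [-0.31  0.04  7.43]
```

View pics/w7.png

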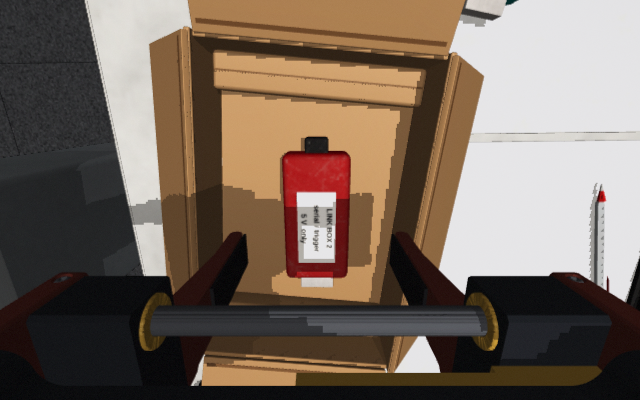

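```bash
python3 - <<'E'
from h import *; from rig import bot,optics
o=bot.get_obs();kw=cam(optics.camera("wrist"),np.array(o["eef_rot"]),np.array(o["ee_pos"]))
for p in ((283,155),(350,155),(285,275),(348,275)): print(atz(kw,*p,46).round(1))
to(o,tipz=24,world=(501,116))
E
```

```text
[479.6 165.4  46. ]
[529.6 164.8  46. ]
[476.5  63.8  46. ]
[529.9  63.4  46. ]
->tool cm [-0.39 -0.04  7.76]
```

{"op": "carry_out", "data": {"rows": [[[0,-0.2,0,3,0],[0,0,0,3,0],[0,0,0,1.2,0],[0,0,0,0,0],[0,0,0,0,0]]]}}

```text
clock: 10.15
ee_pos: [505.4, 116.9, 113.9]
eef_rot: [[1.0, -0.01, 0.003], [-0.01, -1.0, 0.0], [0.003, -0.0, -1.0]]
ft_force: [0.1, 0.0, 0.6]
grip_width: 87.5
```

```bash
python3 - <<'E'
from h import *; from rig import bot,optics
for i in range(4):
  o=bot.get_obs();where(o);optics.camera("side")
E
```

```text
t 10.15 tcp [505.4 116.9 113.9] yaw -0.59 local [10.5  2.9] tipz 33.9 F [0.09 0.01 0.57] w 87.5 q [ 0.16 -0.08  1.74 -0.    1.48  0.17]
t 10.2 tcp [505.6 116.9 114.2] yaw -0.6 local [10.7  2.9] tipz 34.2 F [-0.26  0.03  0.09] w 88.0 q [ 0.16 -0.08  1.74  0.    1.48  0.17]
t 10.25 tcp [505.6 116.9 114.1] yaw -0.6 local [10.7  2.9] tipz 34.1 F [ 0.86 -0.4  -0.33] w 87.9 q [ 0.16 -0.08  1.74 -0.    1.48  0.17]
t 10.3 tcp [505.5 116.8 113.9] yaw -0.6 local [10.6  2.8] tipz 33.9 F [-0.53  0.97 -0.4 ] w 87.7 q [ 0.16 -0.08  1.74 -0.    1.48  0.17]
```

{"op": "carry_out", "data": {"rows": [[[0,-0.3,0.1,0.9,0],[0,0,0,0,0],[1,0,0,0,0],[1,0,0,0,0],[1,0,0,0,0],[1,0,0,0,0],[1,0,0,0,0],[1,0,0,0,0],[1,0,0,0,0],[1,0,0,0,0]]], "newtons": 25}}

```text
clock: 11.35
ee_pos: [501.6, 115.7, 102.7]
eef_rot: [[1.0, -0.011, 0.0], [-0.011, -1.0, 0.0], [0.0, -0.0, -1.0]]
ft_force: [-0.6, 0.9, 0.9]
grip_width: 51.8
```

```bash
python3 - <<'E'
from h import *; from rig import bot,optics
import cv2
o=bot.get_obs();where(o)
cv2.imwrite("pics/w8.png",optics.camera("wrist")["image"][:,:,::-1])
E
```

```text
t 11.35 tcp [501.6 115.7 102.7] yaw -0.61 local [6.8 1.3] tipz 22.7 F [-0.64  0.89  0.86] w 51.8 q [ 0.16 -0.08  1.76 -0.    1.46  0.17]
```

View pics/w8.png

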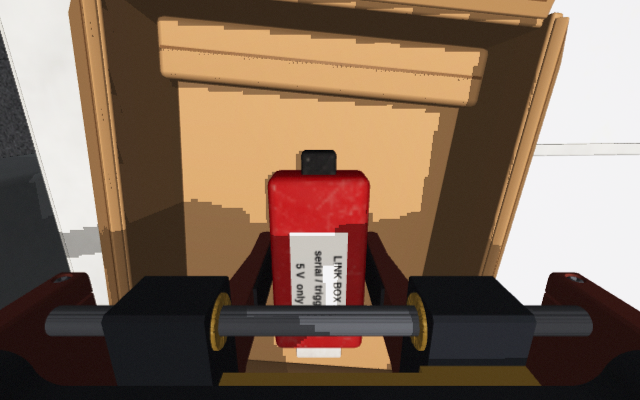

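{"op": "carry_out", "data": {"rows": [[[1,0,0,-0.5,0],[1,0,0,-1.5,0],[1,0,0,-2,0],[1,0,0,-2,0],[1,0,0,-2,0],[1,0,0,-2,0],[1,0,0,-2,0],[1,0,0,-2,0],[1,0,0,-1,0],[1,0,0,0,0]]]}}

```text
clock: 12.4
ee_pos: [502.0, 115.7, 255.2]
eef_rot: [[1.0, -0.011, 0.004], [-0.011, -1.0, 0.001], [0.004, -0.001, -1.0]]
ft_force: [-0.5, -0.1, -0.8]
grip_width: 52.0
```

```bash
python3 - <<'E'
from h import *; from rig import bot,optics
import cv2
o=bot.get_obs();where(o);to(o,tipz=160,world=(485,-285))
cv2.imwrite("pics/w9.png",optics.camera("wrist")["image"][:,:,::-1])
cv2.imwrite("pics/s9.png",optics.camera("side")["image"][:,:,::-1])
E
```

```text
t 12.4 tcp [502.  115.7 255.2] yaw -0.61 local [7.2 1.4] tipz 175.2 F [-0.48 -0.08 -0.83] w 52.0 q [ 0.16 -0.15  1.55 -0.    1.74  0.17]
->tool cm [-1.28 40.09  1.48]
```

View pics/s9.png

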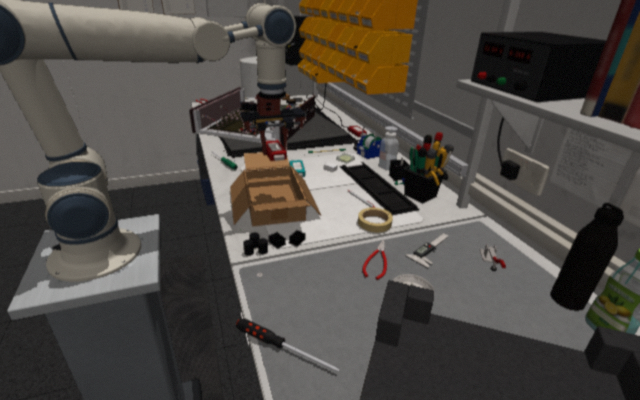

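View pics/w9.png

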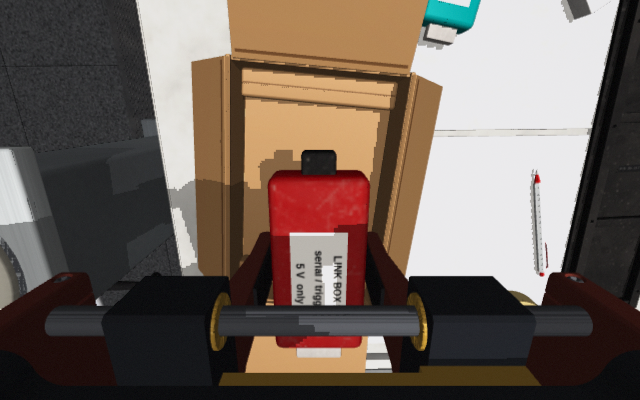

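{"op": "carry_out", "data": {"rows": [[[1,0,1.5,0,0],[1,-0.2,3,0,0],[1,-0.2,4,0,0],[1,-0.2,4,0,0],[1,-0.2,4,0,0],[1,-0.2,4,0,0],[1,-0.2,4,0,0],[1,-0.2,4,0,0],[1,0,4,0,0],[1,0,4,0,0],[1,0,2.5,0,0],[1,0,1,0,0]]]}}

```text
clock: 13.7
ee_pos: [481.9, -286.9, 250.9]
eef_rot: [[1.0, -0.014, -0.003], [-0.014, -1.0, 0.001], [-0.003, -0.001, -1.0]]
ft_force: [0.5, 0.7, -1.5]
grip_width: 51.9
```

```bash
python3 - <<'E'
from h import *; from rig import bot,optics
import cv2
o=bot.get_obs();where(o);to(o,tipz=30,world=(485,-285))
cv2.imwrite("pics/t10.png",optics.camera("top")["image"][:,:,::-1])
cv2.imwrite("pics/s10.png",optics.camera("side")["image"][:,:,::-1])
E
```

```text
t 13.7 tcp [ 481.9 -286.9  250.9] yaw -0.8 local [  26.4 -401.4] tipz 170.9 F [ 0.53  0.73 -1.55] w 51.9 q [-0.6  -0.02  1.43 -0.    1.73 -0.58]
->tool cm [ 0.35 -0.19 14.09]
```

View pics/s10.png

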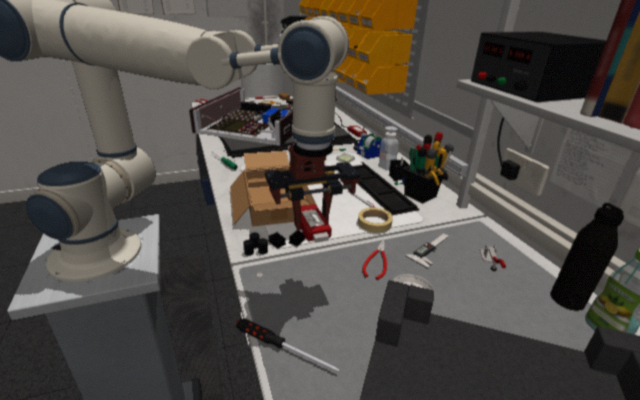

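View pics/t10.png

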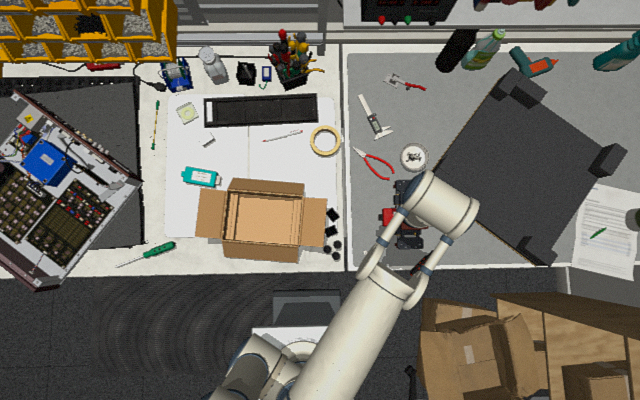

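{"op": "carry_out", "data": {"rows": [[[1,0,0,1.5,0],[1,0,0,2,0],[1,0,0,2,0],[1,0,0,2,0],[1,0,0,2,0],[1,0,0,2,0],[1,0,0,1.5,0],[1,0,0,1,0],[1,0,0,0.5,0],[1,0,0,0.5,0],[1,0,0,0,0],[1,0,0,0,0]]]}}

```text
clock: 15.0
ee_pos: [483.5, -284.4, 103.3]
eef_rot: [[1.0, -0.011, 0.001], [-0.011, -1.0, -0.001], [0.001, 0.001, -1.0]]
ft_force: [0.8, 0.5, -0.7]
grip_width: 52.0
```

```bash
python3 - <<'E'
from h import *; from rig import bot,optics
import cv2
for i in range(3):
  o=bot.get_obs();where(o);c=optics.camera("side")
cv2.imwrite("pics/s11.png",cv2.resize(c["image"][170:330,230:430,::-1],None,fx=4,fy=3.7))
E
```

```text
t 15.0 tcp [ 483.5 -284.4  103.3] yaw -0.61 local [  27.9 -398.6] tipz 23.3 F [ 0.81  0.45 -0.74] w 52.0 q [-0.59  0.04  1.64  0.    1.46 -0.58]
t 15.05 tcp [ 483.6 -284.4  103.5] yaw -0.62 local [  27.9 -398.7] tipz 23.5 F [-0.26  0.58 -1.  ] w 52.0 q [-0.59  0.04  1.64  0.    1.46 -0.58]
t 15.1 tcp [ 483.6 -284.5  103.5] yaw -0.61 local [  27.9 -398.7] tipz 23.5 F [-0.55  0.99 -1.47] w 51.7 q [-0.59  0.04  1.64 -0.    1.46 -0.58]
```

View pics/s11.png

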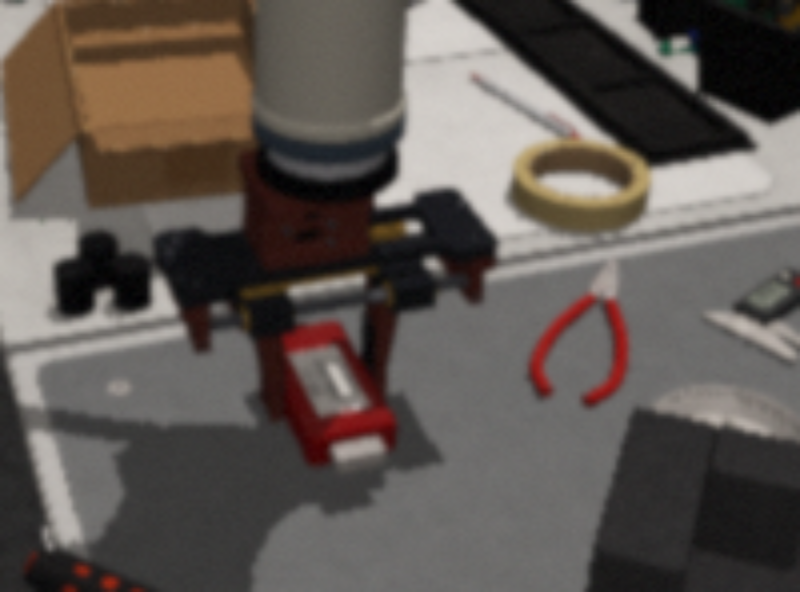

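About 20 mm to go. I lower slowly and watch the force.

{"op": "carry_out", "data": {"rows": [[[1,0,0,0.4,0],[1,0,0,0.4,0],[1,0,0,0.4,0],[1,0,0,0.3,0],[1,0,0,0.2,0],[1,0,0,0,0],[1,0,0,0,0]]]}}

```text
clock: 15.85
ee_pos: [483.3, -284.2, 85.7]
eef_rot: [[1.0, -0.011, 0.0], [-0.011, -1.0, -0.0], [0.0, 0.0, -1.0]]
ft_force: [-0.1, 0.2, -1.2]
grip_width: 51.9
```

{"op": "carry_out", "data": {"rows": [[[1,0,0,0.1,0],[1,0,0,0.1,0],[1,0,0,0,0],[1,0,0,0,0]]]}}

```text
clock: 16.25
ee_pos: [483.2, -284.1, 83.6]
eef_rot: [[1.0, -0.011, -0.0], [-0.011, -1.0, 0.0], [-0.0, -0.0, -1.0]]
ft_force: [-0.2, 0.1, -1.2]
grip_width: 51.8
```

{"op": "carry_out", "data": {"rows": [[[1,0,0,0.1,0],[1,0,0,0,0],[1,0,0,0.05,0],[1,0,0,0,0]]]}}

```text
clock: 16.65
ee_pos: [483.3, -284.2, 82.4]
eef_rot: [[1.0, -0.01, 0.0], [-0.01, -1.0, -0.0], [0.0, 0.0, -1.0]]
ft_force: [-1.2, -0.5, 0.6]
grip_width: 51.8
```

{"op": "carry_out", "data": {"rows": [[[1,0,0,0.05,0],[1,0,0,0,0],[1,0,0,0,0]]]}}

```text
clock: 16.95
ee_pos: [483.3, -284.2, 82.4]
eef_rot: [[1.0, -0.011, 0.0], [-0.011, -1.0, -0.0], [0.0, 0.0, -1.0]]
ft_force: [-1.8, 1.0, 6.3]
grip_width: 52.0
```

The force rose to +6 N and the height stopped at 82.4 mm, so the adaptor is on the mat. Next: open the fingers, then rise.

{"op": "carry_out", "data": {"rows": [[[0.3,0,0,0,0],[0.3,0,0,0,0],[0.3,0,0,0,0],[0.2,0,0,0,0],[0,0,0,0,0],[0,0,0,0,0],[0,0,0,0,0],[0,0,0,0,0],[0,0,0,-0.5,0],[0,0,0,-1,0],[0,0,0,-2,0],[0,0,0,-3,0]]]}}

```text
clock: 18.15
ee_pos: [482.6, -283.7, 146.4]
eef_rot: [[1.0, -0.011, -0.002], [-0.011, -1.0, 0.002], [-0.002, -0.002, -1.0]]
ft_force: [0.3, 0.0, 0.3]
grip_width: 87.8
```

{"op": "carry_out", "data": {"rows": [[[0,0,0,-4,0],[0,0,0,-4,0],[0,0,0,-4,0],[0,0,-4,0,0],[0,0,-4,0,0],[0,0,-4,0,0],[0,0,-4,0,0],[0,0,-2,0,0],[0,0,0,0,0],[0,0,0,0,0]]]}}

```text
clock: 19.15
ee_pos: [485.2, -104.2, 267.5]
eef_rot: [[1.0, -0.01, 0.001], [-0.01, -1.0, -0.001], [0.001, 0.001, -1.0]]
ft_force: [-1.1, -0.4, 0.5]
grip_width: 87.7
```

```bash
python3 - <<'E'
from h import *; from rig import bot,optics
import cv2
o=bot.get_obs();where(o)
c=optics.camera("top");k=cam(c)
cv2.imwrite("pics/t12.png",c["image"][:,:,::-1])
s=optics.camera("side")["image"]
cv2.imwrite("pics/s12.png",cv2.resize(s[140:340,210:430,::-1],None,fx=3,fy=3))
E
```

```text
t 19.15 tcp [ 485.2 -104.2  267.5] yaw -0.55 local [  12.  -219.2] tipz 187.5 F [-1.13 -0.42  0.51] w 87.7 q [-0.28 -0.19  1.57 -0.    1.77 -0.27]
```

View pics/s12.png

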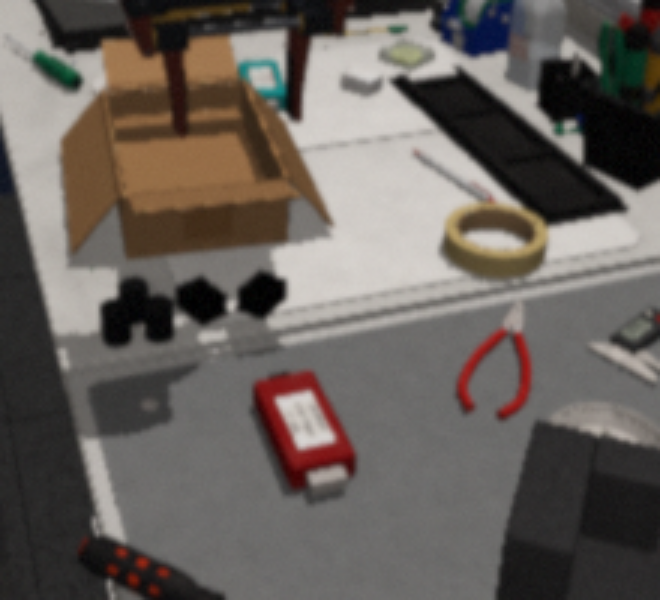

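View pics/t12.png

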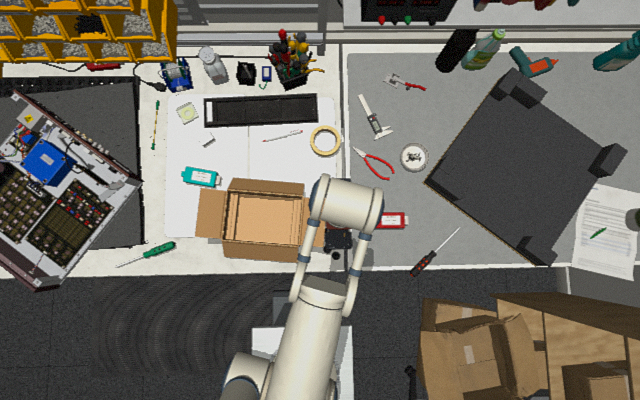

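```bash
python3 - <<'E'
from h import *; from rig import bot,optics
k=cam(optics.camera("top"))
for a in np.arange(1.8,3.3,.2):
    print(a.round(1),[proj(k,[*(CT+RC@np.array([0,s*(118-80*np.cos(a))])),70+80*np.sin(a)]).round(0) for s in (1,-1)])
E
python3 - <<'E'
import cv2
a=cv2.imread("pics/t10.png");cv2.imwrite("pics/t10c.png",cv2.resize(a[170:270,185:345],None,fx=5,fy=5))
E
```

```text
1.8 [array([212., 212.]), array([306., 219.])]
2.0 [array([208., 212.]), array([311., 220.])]
2.2 [array([204., 211.]), array([316., 220.])]
2.4 [array([201., 211.]), array([320., 221.])]
2.6 [array([199., 212.]), array([323., 221.])]
2.8 [array([198., 212.]), array([325., 222.])]
3.0 [array([198., 212.]), array([326., 222.])]
3.2 [array([200., 212.]), array([326., 223.])]
```

View pics/t10c.png

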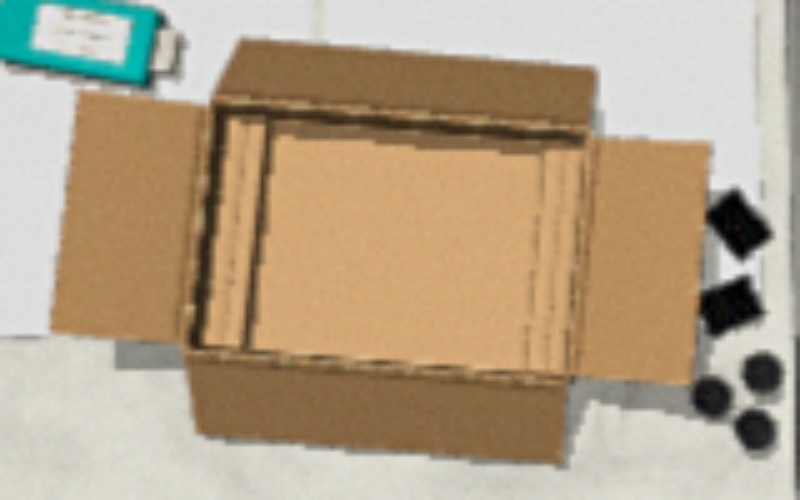

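```bash
python3 -c "
from rig import bot
print(bot.close_job())"
```

```text
the job is handed in; nothing more can be done
None
```

I folded both short flaps outwards, lifted the red adaptor out of the carton and set it down on the grey mat. The job was handed in at about 19 s of the 64 s allowed; no verdict was reported.

- **Flaps:** after the lift, the top view put both free edges where a flap at about 2.8 rad would be, against the 2.0 rad needed. Both were already folded out when I gripped the adaptor.
- **Adaptor:** it lies flat and right way up at about (483, -284) mm. I lowered it in small steps until the wrist read about 6 N upwards and the tool stopped descending, then opened the fingers. I judged level and rest from the pictures rather than measuring them.
- **Other objects:** the tape, pliers, dish, screwdriver and turquoise look-alike appear unmoved in the last pictures. At hand-in the gripper was open and clear, with its fingertips about 187 mm up.
- **Disagreements:** the wrist and top cameras differed by about 4–5 mm on the carton and adaptor positions. It didn't matter: the fingers closed to 52 mm, the width of the case. In the last side view the right flap is edge-on and in the last top view the arm partly covers it, so its angle comes from the top view taken after the lift.

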